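# Present the praline dish

## Robot

A 6-joint arm with a two-finger parallel gripper is mounted at the origin on a cart in front of the work surface, level with it; the furniture and walls round the work are solid. World frame = base frame: x ahead of the robot, y to its left, z up, the work surface at z = 0. Lengths are in m, angles in rad, forces in N, time in s.
With the tool pointing down it reaches from about 0.35 to 0.85 m from the base axis. Payload 8.1 kg.
Tool frame: the origin (TCP) lies between the finger pads; the fingertips stand 11 mm ahead of it and the grasp point (between the pads) lies 8 mm behind it (tips_ahead is the z of the fingertips in the tool frame, in m); z points along the fingers, y is the line along which they close (so a half turn about z gives the same grasp; the last joint's range is limited). The gripper opens to 93 mm and grips with 3 to 60 N. Pads are 15 mm wide; open, the fingers measure 128 mm over their backs; the gripper's body (75 mm by 188 mm) begins 65 mm behind the grasp point.
Start: joints at [1.091, 0.13, 1.488, -0, 1.523, -0.085], TCP at [0.231, 0.554, 0.23] pointing down, gripper open.
Joint ranges: [-2.96, 2.96], [-0.89, 2.26], [0.02, 2.5], [-1.34, 4.48], [0, 2.73], [-2.66, 2.66]. Speed limits (rad/s): [2.39, 2.39, 2.79, 3.14, 3.14, 3.14].

## Interface

Orientations are given as a rotation vector (axis times angle).
In Python, from plant import read_state, read_camera, close_job, tips_ahead gives the robot as it stands. The module is installed in compiled form; this text tells all that it offers.
- The arm moves only by the tool move_arm, never from a script. Its argument "plan" is a list of rows, each a list of 7 numbers: the turn, a rotation vector about the tool's x, y, z in units of 6 degrees (1.0 is 6 degrees), then the shift along the tool's x, y, z in units of 25 mm (1.0 is 25 mm), then the finger opening in mm, from 0 to 93. A call has exactly 10 rows; each row shifts and turns the commanded pose from where the row before left it, along the tool's axes as they then stand; what a row does not reach is not made up. A row lasts 1/10 s, in which the tool goes at most 50 mm and 8.59 degrees, less where a joint would pass 70% of its speed; a pose out of reach is approached as far as the arm can. A call is refused whole if a number of a shift passes 1 or a number of a turn 1, either way. A call with a gripper value outside its range is refused whole. The fingers move at their own pace and stop on an object; "force" is the grip in N (left out, the last holds). Time passes only in rows, so rows that do not move let the fingers close, or fill a call up. It gives the time, the measured TCP pose, the force, the opening and the grip force at its end, in the units of the state.
- read_state(): the state, without advancing time (a new reading comes with each control period).
- read_camera(name): name is "side" or "top"; returns a dict with "frame" (480x640x3 uint8, red, green, blue), "z_map" (480x640 float32, m along the optical axis (not along the pixel's ray), 0 where there is no reading), "fx", "fy", "cx", "cy" (pixels), "distortion" ([k1, k2, p1, p2, k3] as OpenCV has them; the pictures are not rectified), "rvec" (rotation vector, rad) and "tvec" (3), from world to camera coordinates, as OpenCV has them. Camera axes: x right, y down, z forward; pixel columns grow to the right and rows downward; lengths in m; the calibration is good to about 2 mm. A picture is of the moment at which its call begins.
- close_job(): hands the job in; it is judged then, once.
The state is a dict: "t": time; "q": joint angles; "dq": joint speeds; "joint_torque": joint torques, N m; "tool_pos": TCP position; "orientation": TCP orientation; "force": force on the tool from outside, world axes, zero at the start; "wrist_torque": the same for the moment, N m; "opening": finger opening in m; "gripper_force": force on a finger pad.
Only numpy, scipy, OpenCV 4.12 (cv2) and the standard library are available. Lean on these libraries where they do the work, as an engineer would, in place of code of your own. Each camera call takes 0.05 s, during which the arm holds its last target. There are 200 camera calls.

## Task

Take hold of the rod on the wooden serving case's cover and fold the cover back until it stands open at about 110 degrees, a little past upright. Then take the small steel dish by its arch handle, lift it straight up out of the case to about a hand's breadth above the rim, and there turn it a quarter turn, either way, so that the handle stands square to the cover's hinge line, keeping the dish level all the time so that the loose round praline stays in its middle. Finish still holding the dish still in the air above the case, with the cover left open; leave the other things on the worktop as they are.

Things in the scene. Friction and masses are not known exactly. Their poses are not given: they have to be found in the camera images.
- case: fixed wooden serving case, an open-topped box 186 x 186 mm, 100 mm high, walls 8 mm, inner floor 12 mm above the worktop; origin: centre of its underside on the worktop. The cover's hinge line runs along the case's own x axis on the rim of its +y side; the cover's rod stands out on the -y side.
- cover (a joint): angle of the case's cover in rad: 0 shut on the rim, pi/2 upright, 1.92 = 110 degrees, stop at 2.4. A wooden panel 186 x 186 x 8 mm; its hinge is stiff (2 to 4 N at the rod to move it) and it stays where left. It starts shut or up to 0.3 ajar. Opening swings the rod up and over towards the case's +y side.
- cover_rod (a point): middle of the steel rod at the cover's free edge: a round bar 10 mm thick, parallel to the hinge, 80 mm of it free, held 34 mm out from the panel's edge by two side bars, so a finger fits between rod and panel. It lies 220 mm from the hinge line, 104 mm above the worktop when shut; pinched from above, it turns between the fingers as the cover swings.
- cover_hinge (a point): middle of the cover's hinge line, 100 mm above the worktop; the line runs along the case's x axis
- dish: round steel dish, 100 mm across, 18 mm high at the rim, 0.15 to 0.31 kg, gently cupped, loose on the case's floor near its middle; origin: centre of its underside. An arch handle spans it along its own x axis: thin legs rise at x = +48 and -48 mm and carry a level wooden grip. At the start the handle runs parallel to the hinge (dish x along case x) within about 8 degrees.
- dish_grip (a point): centre of the handle's wooden grip, 80 mm above the dish's underside; the grip is a bar 60 mm long along the dish's x axis, 12 mm wide and 12 mm high, to be pinched from above across its width; 40 mm of clear space below its underside down to the top of the praline
- dish_mid (a point): where the praline's centre lies when it rests in the middle of the dish, 20 mm above the dish's underside
- praline_center (a point): centre of the praline, a loose hard brown ball 28 mm in diameter, about 20 g, that rolls freely in the dish; a tilt of a degree or two sets it rolling
- espresso_cup: bystander: upside-down cream espresso cup, 64 x 91 x 50 mm, on the rod side of the case, beyond the rod; origin: underside
- shot_glass: bystander: shot glass, 47 mm wide, 58 mm high, behind the case; origin: underside
- sugar_box: bystander: small carton, 64 x 100 x 55 mm, on the hinge side of the case, standing under the opened cover; origin: underside
- milk_jug: bystander: steel milk jug, 101 x 68 x 85 mm, behind the case towards the hinge side; origin: underside
- grinder_brush: bystander: wooden brush, 156 x 23 x 12 mm, lying on the rod side of the case; origin: underside

How it is judged:
On the way, in this order (a step that is already met when the one before it is completed fails the run):
1. the cover stands open at 95 to 125 degrees (value of joint cover between 1.66 and 2.18 rad), for 0.2 s.
2. the dish is lifted clear of the case's rim (underside 110 mm or more above the worktop), not yet turned (height (world z) of dish above 0.11 m and angle between the x axis of dish and the x axis of case, either way round below 0.4 rad), for 0.1 s.
3. the dish is turned in the air until its handle is square to the hinge line (height (world z) of dish above 0.11 m and angle between the x axis of dish and the y axis of case, either way round below 0.18 rad), for 0.2 s.
At the end, for the whole second after the job is handed in: Cover at 95 to 125 degrees; the fingers hold the dish still above the case (centres within 60 mm, underside 130 to 300 mm up, touching no case or cover), level within 8 degrees, handle square to the hinge within 10 degrees, praline within 14 mm of its middle (all of step 1 and height (world z) of dish between 0.13 and 0.3 m and horizontal distance between dish and case below 0.06 m and angle between the x axis of dish and the y axis of case, either way round below 0.18 rad and angle between dish's own z axis and vertical below 0.14 rad and horizontal distance between praline_center and dish_mid below 0.014 m and distance between praline_center and dish_mid below 0.018 m and linear speed of dish below 0.03 m/s and contact force between the fingers and dish above 0.5 N and contact force between dish and case below 0.1 N); the arm keeps its last pose, push and grip.
It fails at once if the dish is tipped by more than 17 degrees (angle between dish's own z axis and vertical above 0.3 rad).
It fails at once if the praline rolls more than 30 mm away from the middle of the dish (distance between praline_center and dish_mid above 0.03 m).
It fails at once if one of the bystanders is shoved or knocked more than 30 mm from its place (distance of any of espresso_cup, shot_glass, sugar_box, milk_jug, grinder_brush from where it was at the start of the episode above 0.03 m).
It also fails if it takes over 58 s, if anything falls off the work surface, if the arm or the gripper's body presses on something with over 40 N, if the wrist force passes 120 N, or if a joint passes its speed limit or range.

## Working session

There is one attempt and no reset: what is moved stays moved. The work goes in short steps, Python scripts to look and compute and a tool call to move; the robot and the scene stay as the last step left them, time stands still between calls to the robot, and variables do not carry over. Pictures are saved under pics/ and viewed, at most 10 in all, crops included, and the job is handed in when it is done.

Besides the shell and the picture viewer there is one more tool, called as name([rows], argument=value, ...), one row to a line, values as JSON. move_arm: Moves the arm, as the interface text tells. Its arguments: {"type":"object","properties":{"plan":{"type":"array","items":{"type":"array","items":{"type":"number"}}},"force":{"type":"number"}},"required":["plan"]}

```bash
mkdir -p pics
cat > h.py <<'E'
import numpy as np, cv2
from plant import *
def cam(n):
    c=read_camera(n); c['K']=np.array([[c['fx'],0,c['cx']],[0,c['fy'],c['cy']],[0,0,1.]])
    c['R']=cv2.Rodrigues(np.array(c['rvec'],float))[0]; c['t']=np.array(c['tvec'],float); return c
def ray(c,uv):
    p=cv2.undistortPoints(np.array(uv,float).reshape(-1,1,2),c['K'],np.array(c['distortion'],float)).reshape(-1,2)
    d=np.c_[p,np.ones(len(p))]; return -c['R'].T@c['t'], d@c['R']
def plane(c,uv,z):
    o,d=ray(c,uv); return o+d*((z-o[2])/d[:,2])[:,None]
def cloud(c):
    v,u=np.mgrid[:480,:640]; o,d=ray(c,np.c_[u.ravel(),v.ravel()])
    return (o+d*c['z_map'].reshape(-1,1)).reshape(480,640,3)
E
python3 - <<'E'
from h import *
s=read_state(); print({k:np.round(v,3) for k,v in s.items()},tips_ahead)
for n in('top','side'):
    c=cam(n); cv2.imwrite(f'pics/{n}0.png',c['frame'][:,:,::-1]); np.savez(f'/tmp/{n}0.npz',P=cloud(c),f=c['frame'],z=c['z_map'])
    print(n,(-c['R'].T@c['t']).round(3),c['R'][2].round(2))
E
```

```text
{'t': np.float64(0.0), 'q': array([ 1.091,  0.131,  1.489, -0.   ,  1.523, -0.085]), 'dq': array([ 0.001, -0.   , -0.   ,  0.002,  0.   , -0.   ]), 'joint_torque': array([-0.0000e+00, -5.5983e+01, -4.9179e+01,  7.7000e-02,  3.5000e-02,
       -0.0000e+00]), 'tool_pos': array([0.231, 0.553, 0.229]), 'orientation': array([-6.16e-01, -3.08e+00,  3.00e-03]), 'force': array([-0.515,  0.381,  0.109]), 'wrist_torque': array([0.01 , 0.008, 0.021]), 'gripper_force': np.float64(0.0), 'opening': np.float64(0.093)} 0.011
top [0.033 0.073 1.421] [ 0.37 -0.04 -0.93]
side [ 0.324 -1.133  0.825] [ 0.15  0.83 -0.53]
```

View pics/top0.png

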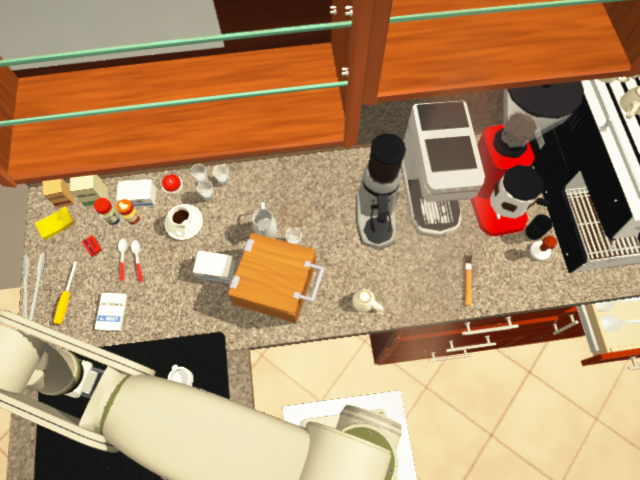

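View pics/side0.png

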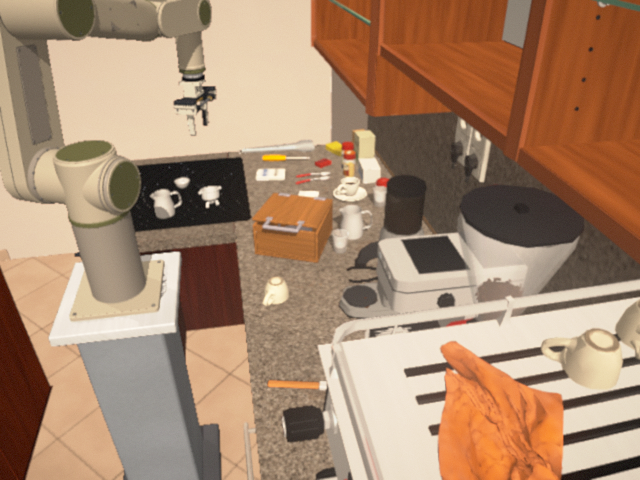

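The top view shows the case cover at about (275,277), its steel rod at (315,283), the sugar box at (212,265) on the hinge side and the cup at (365,300). In the side view the case is at about (292,225) and the rod at (285,222).

Run:
```python
from h import *
d=np.load('/tmp/top0.npz'); P,f=d['P'],d['f']
x,y,w,h=215,225,120,105
S=P[y:y+h,x:x+w]; F=f[y:y+h,x:x+w]
hsv=cv2.cvtColor(F,cv2.COLOR_RGB2HSV)
m=((hsv[...,1]>130)&(hsv[...,0]<20)&(hsv[...,2]>110)&(S[...,2]>.085)&(S[...,2]<.2)).astype(np.uint8)
m=cv2.morphologyEx(m,cv2.MORPH_OPEN,np.ones((5,5)))
Q=S[m>0]; Q=Q[np.isfinite(Q).all(1)]
A=np.c_[Q[:,:2],np.ones(len(Q))]; k,*_=np.linalg.lstsq(A,Q[:,2],rcond=None)
print(len(Q),'plane',k,'resid',np.std(Q[:,2]-A@k),Q.min(0),Q.max(0))
c=(Q[:,:2]*1000).astype(np.float32); r=cv2.minAreaRect(c); print(r,cv2.boxPoints(r))
# rod: grey, right
g=((hsv[...,1]<70)&(S[...,2]>.07)&(S[...,2]<.2)); g[:,:70]=0
R=S[g]; print('rod',len(R),np.median(R,0)); 
vv,uu=np.where(g)
for a in range(0,len(R),max(1,len(R)//40)): print(uu[a]+x,vv[a]+y,R[a].round(3))
cv2.imwrite('pics/c1.png',cv2.resize(F[:,:,::-1],None,fx=6,fy=6,interpolation=cv2.INTER_CUBIC)[:600])
```

```text
4420 plane [-0.01015906 -0.06437241  0.12972991] resid 0.005283578210031556 [0.36800297 0.02246571 0.0850669 ] [0.6062043  0.26313353 0.13104782]
((489.8370056152344, 141.53607177734375), (188.09364318847656, 187.8035430908203), 65.51667785644531) [[365.403     94.86132 ]
 [536.31964   17.030205]
 [614.271    188.21082 ]
 [443.35437  266.04193 ]]
rod 283 [0.43557927 0.03704996 0.125612  ]
290 242 [0.564 0.084 0.121]
305 262 [0.499 0.051 0.128]
307 263 [0.495 0.046 0.128]
308 264 [0.492 0.044 0.127]
304 265 [0.492 0.055 0.122]
311 265 [0.489 0.036 0.124]
318 265 [0.487 0.018 0.124]
311 266 [0.488 0.037 0.121]
318 266 [0.483 0.018 0.126]
313 267 [0.483 0.032 0.124]
320 267 [0.479 0.014 0.129]
320 268 [0.478 0.014 0.124]
322 269 [0.474 0.009 0.125]
321 271 [0.467 0.012 0.131]
319 273 [0.463 0.018 0.127]
322 274 [0.463 0.01  0.118]
320 276 [0.455 0.017 0.126]
318 278 [0.451 0.023 0.124]
317 280 [0.445 0.026 0.126]
319 281 [0.442 0.021 0.125]
318 283 [0.435 0.025 0.13 ]
316 285 [0.431 0.031 0.129]
314 287 [0.428 0.036 0.125]
317 288 [0.422 0.029 0.13 ]
315 290 [0.416 0.035 0.134]
295 292 [0.42  0.087 0.125]
295 293 [0.417 0.087 0.127]
316 293 [0.412 0.033 0.122]
312 294 [0.41  0.044 0.122]
297 295 [0.413 0.083 0.122]
312 295 [0.407 0.044 0.125]
297 296 [0.41  0.083 0.121]
304 296 [0.407 0.065 0.126]
314 296 [0.402 0.04  0.129]
299 297 [0.406 0.078 0.125]
306 297 [0.403 0.06  0.125]
314 297 [0.4   0.04  0.126]
306 298 [0.4   0.061 0.127]
313 298 [0.397 0.043 0.128]
310 299 [0.396 0.051 0.126]
311 300 [0.395 0.048 0.121]
```

Run:
```python
from h import *
d=np.load('/tmp/side0.npz'); f=d['f'][180:270,235:345]
cv2.imwrite('pics/c2.png',cv2.resize(f[:,:,::-1],None,fx=6,fy=6,interpolation=cv2.INTER_CUBIC))
```

```text
(no output)
```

View pics/c1.png

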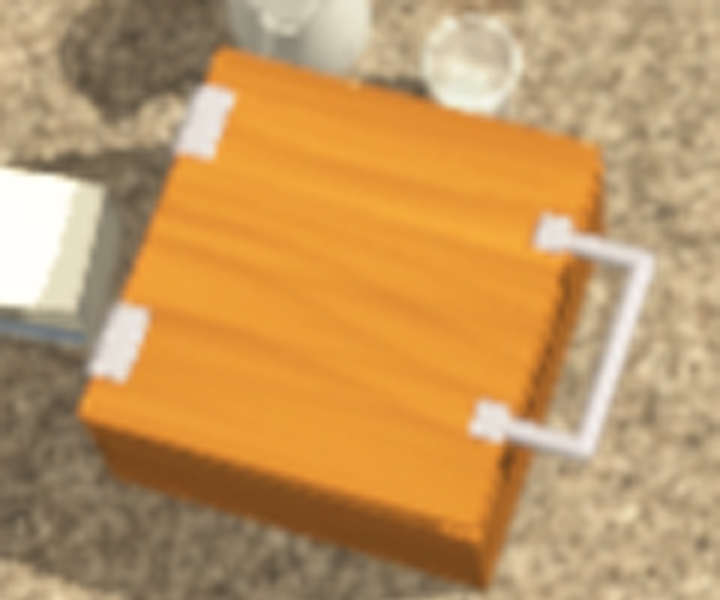

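View pics/c2.png

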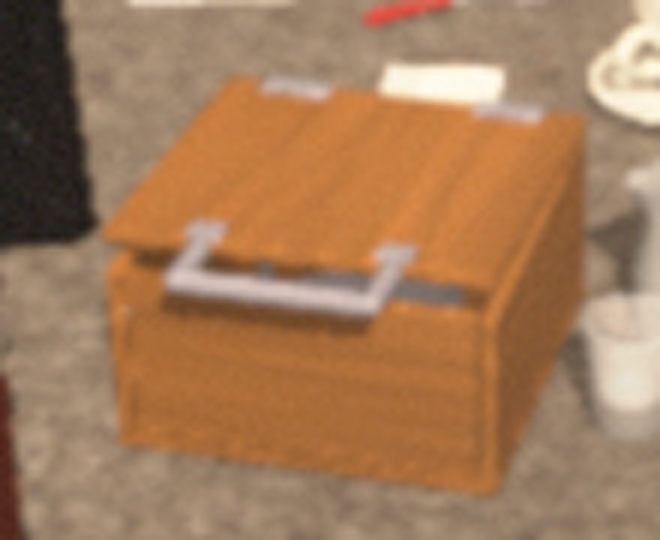

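The crops show the cover slightly ajar. The rod ends in the top crop are at (643,260) and (588,450), in the side crop at (372,303) and (180,280). The hinge-edge corners in the top crop are at (222,48) and (85,410).

Run:
```python
from h import *
ct,cs=cam('top'),cam('side')
up=lambda p,o:(np.array(p)+.5)/6-.5+np.array(o)
T=up([(643,258),(588,450)],(215,225)); S=up([(374,303),(178,281)],(235,180))
def tri(a,b):
    o1,d1=ray(ct,a);o2,d2=ray(cs,b);out=[]
    for i in range(len(d1)):
        s=np.linalg.lstsq(np.c_[d1[i],-d2[i]],o2-o1,rcond=None)[0]
        p,q=o1+s[0]*d1[i],o2+s[1]*d2[i]; out.append(np.r_[(p+q)/2,np.linalg.norm(p-q)])
    return np.array(out)
R=tri(T,S); print(R,'len',np.linalg.norm(R[0,:3]-R[1,:3]))
# hinge edge corners in both views
H=tri(up([(222,48),(85,410)],(215,225)),up([(583,120),(235,80)],(235,180))); print('hinge',H,np.linalg.norm(H[0,:3]-H[1,:3]))
Ft=tri(up([(602,148),(485,530)],(215,225)),up([(490,290),(110,240)],(235,180)));print('free',Ft,np.linalg.norm(Ft[0,:3]-Ft[1,:3]))
r=R[:,:3].mean(0);h=H[:,:3].mean(0);print(r,h,np.linalg.norm((r-h)),np.arcsin((r[2]-.104)/.22))
u=(R[0]-R[1])[:2];print('rod yaw',np.degrees(np.arctan2(u[1],u[0])));u=(H[0]-H[1])[:2];print(np.degrees(np.arctan2(u[1],u[0])))
print('case front bottom', plane(ct,up([(485,585),],(215,225)),0), plane(cs,up([(125,440),(490,490)],(235,180)),0))
for z in (.1,.108): print(plane(ct,up([(222,48),(85,410)],(215,225)),z).round(4))
```

```text
[[4.78243177e-01 8.77718940e-03 1.22001448e-01 1.61800259e-03]
 [3.95010223e-01 4.41992050e-02 1.21782586e-01 2.36372910e-04]] len 0.09045712692060932
hinge [[0.61020436 0.18693618 0.10616934 0.00312144]
 [0.4451872  0.26139009 0.10729833 0.00238507]] 0.18103956634268084
free [[0.5331832  0.01978299 0.11636616 0.00446356]
 [0.36754301 0.09270308 0.11786309 0.00148029]] 0.18098688353229128
[0.4366267  0.0264882  0.12189202] [0.52769578 0.22416314 0.10673383] 0.21817132949911985 0.08141726775388602
rod yaw -23.053479001806753
-24.284367330153245
case front bottom [[0.37090925 0.09745358 0.        ]] [[3.67731712e-01 1.05007588e-01 0.00000000e+00]
 [5.32088581e-01 3.01015195e-02 1.11022302e-16]]
[[0.6146 0.1876 0.1   ]
 [0.4487 0.2626 0.1   ]]
[[0.6111 0.1869 0.108 ]
 [0.4462 0.2614 0.108 ]]
```

```bash
cat >> h.py <<'E'
def go(p,yaw_y=None,s=None):
    "units (25mm) along current tool axes to target TCP p; z-turn units (6deg) to put tool y at world angle yaw_y (deg, mod 180)"
    s=s or read_state(); R=cv2.Rodrigues(np.array(s['orientation'],float))[0]
    a=np.degrees(np.arctan2(R[1,1],R[0,1])); print('tcp',np.round(s['tool_pos'],4),'tool y deg',round(a,2),'tilt deg',np.degrees(np.arccos(-R[2,2])).round(2),'t',s['t'])
    print('shift units (current axes)',(R.T@(np.array(p)-s['tool_pos'])/.025).round(2))
    if yaw_y is not None:
        d=(yaw_y-a+90)%180-90; print('turn z units',round(-d/6,2))
        R2=R@cv2.Rodrigues(np.array([0,0,-np.radians(d)]))[0]; print('shift after turn',(R2.T@(np.array(p)-s['tool_pos'])/.025).round(2))
E
python3 -c "
from h import *
go([.4366,.0265,.18],65.9)"
```

```text
tcp [0.2306 0.5536 0.229 ] tool y deg 67.38 tilt deg 0.06 t 0.2
shift units (current axes) [-15.71 -16.29   1.98]
turn z units 0.25
shift after turn [-16.13 -15.88   1.98]
```

move_arm([
  [0,0,0.28,-1,-1,0,22],
  [0,0,0,-1,-1,0,22],
  [0,0,0,-1,-1,0,22],
  [0,0,0,-1,-1,0,22],
  [0,0,0,-1,-1,0,22],
  [0,0,0,-1,-1,0,22],
  [0,0,0,-1,-1,0,22],
  [0,0,0,-1,-1,0,22],
  [0,0,0,-1,-1,0,22],
  [0,0,0,-1,-1,0,22],
], force=20)

```text
t: 1.2
tool_pos: [0.3569, 0.2222, 0.2296]
orientation: [0.661, 3.071, 0.0]
force: [-0.3, -0.8, -0.3]
opening: 0.0225
gripper_force: 0.0
```

```bash
python3 -c "
from h import *
go([.4366,.0265,.18],65.9)"
```

```text
tcp [0.3569 0.2222 0.2296] tool y deg 65.71 tilt deg 0.01 t 1.2
shift units (current axes) [-6.13 -5.82  1.98]
turn z units -0.03
shift after turn [-6.11 -5.84  1.98]
```

move_arm([
  [0,0,0,-0.9,-0.9,0,22],
  [0,0,0,-0.9,-0.9,0,22],
  [0,0,0,-0.9,-0.9,0,22],
  [0,0,0,-0.9,-0.9,0,22],
  [0,0,0,-0.9,-0.9,0,22],
  [0,0,0,-0.8,-0.7,0.5,22],
  [0,0,0,-0.6,-0.5,0.5,22],
  [0,0,0,-0.2,-0.1,0.5,22],
  [0,0,0,0,0,0.3,22],
  [0,0,0,0,0,0,22],
])

```text
t: 2.2
tool_pos: [0.4348, 0.0293, 0.1831]
orientation: [-0.66, -3.068, 0.0]
force: [-0.0, 0.6, -0.1]
opening: 0.0224
gripper_force: 0.0
```

Run:
```python
from h import *
go([.4366,.0265,.114],65.7)
a=[]
for n,(x,y,w,h) in dict(top=(230,210,130,130),side=(225,150,130,130)).items():
    f=cam(n)['frame'][y:y+h,x:x+w,::-1]; a.append(cv2.resize(f,None,fx=3,fy=3,interpolation=cv2.INTER_CUBIC))
cv2.imwrite('pics/d1.png',np.hstack(a))
```

```text
tcp [0.4348 0.0293 0.1831] tool y deg 65.72 tilt deg 0.17 t 2.2
shift units (current axes) [-0.12 -0.07  2.76]
turn z units 0.0
shift after turn [-0.12 -0.07  2.76]
```

View pics/d1.png

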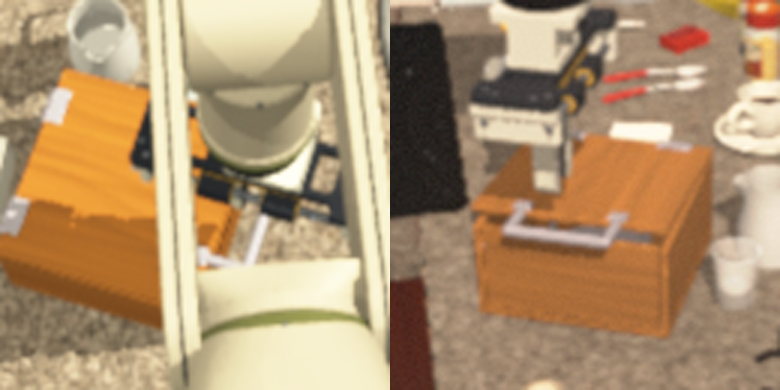

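The side crop shows the open fingers (tip at about (545,188)) above the rod, whose middle is at (565,237). The top view is blocked by the arm. The alignment looks right, so I'll descend.

move_arm([
  [0,0,0,-0.12,-0.07,0.5,22],
  [0,0,0,0,0,0.5,22],
  [0,0,0,0,0,0.5,22],
  [0,0,0,0,0,0.4,22],
  [0,0,0,0,0,0.4,22],
  [0,0,0,0,0,0.3,22],
  [0,0,0,0,0,0.15,22],
  [0,0,0,0,0,0,8],
  [0,0,0,0,0,0,8],
  [0,0,0,0,0,0,8],
], force=20)

```text
t: 3.3
tool_pos: [0.438, 0.0252, 0.1162]
orientation: [0.661, 3.071, -0.002]
force: [-1.8, -3.1, 0.5]
opening: 0.0091
gripper_force: 20.0
```

Run:
```python
from h import *
s=read_state();print(s['force'],s['opening'],s['gripper_force']);go([.4366,.0265,.114],65.7)
```

```text
[-1.77074507 -3.09623373  0.50029737] 0.009128639507485574 20.00140070915222
tcp [0.438  0.0252 0.1162] tool y deg 65.7 tilt deg 0.06 t 3.3
shift units (current axes) [0.07 0.02 0.09]
turn z units -0.0
shift after turn [0.07 0.02 0.09]
```

Run:
```python
import numpy as np
p=np.r_[np.linspace(.1,1.95,29)]
for a,b in zip(p,p[1:]): print(f'[0,0,0,0,{.22*(np.cos(a)-np.cos(b))/.025:.2f},{-.22*(np.sin(b)-np.sin(a))/.025:.2f},8]',end=', ')
```

```text
[0,0,0,0,0.08,-0.58,8], [0,0,0,0,0.11,-0.57,8], [0,0,0,0,0.15,-0.56,8], [0,0,0,0,0.19,-0.55,8], [0,0,0,0,0.22,-0.54,8], [0,0,0,0,0.26,-0.52,8], [0,0,0,0,0.29,-0.50,8], [0,0,0,0,0.33,-0.48,8], [0,0,0,0,0.36,-0.46,8], [0,0,0,0,0.39,-0.43,8], [0,0,0,0,0.41,-0.41,8], [0,0,0,0,0.44,-0.38,8], [0,0,0,0,0.46,-0.35,8], [0,0,0,0,0.49,-0.32,8], [0,0,0,0,0.51,-0.29,8], [0,0,0,0,0.52,-0.25,8], [0,0,0,0,0.54,-0.22,8], [0,0,0,0,0.55,-0.18,8], [0,0,0,0,0.56,-0.14,8], [0,0,0,0,0.57,-0.11,8], [0,0,0,0,0.58,-0.07,8], [0,0,0,0,0.58,-0.03,8], [0,0,0,0,0.58,0.01,8], [0,0,0,0,0.58,0.05,8], [0,0,0,0,0.57,0.09,8], [0,0,0,0,0.57,0.12,8], [0,0,0,0,0.56,0.16,8], [0,0,0,0,0.55,0.20,8],
```

move_arm([
  [0,0,0,0,0.08,-0.58,8],
  [0,0,0,0,0.11,-0.57,8],
  [0,0,0,0,0.15,-0.56,8],
  [0,0,0,0,0.19,-0.55,8],
  [0,0,0,0,0.22,-0.54,8],
  [0,0,0,0,0.26,-0.52,8],
  [0,0,0,0,0.29,-0.5,8],
  [0,0,0,0,0.33,-0.48,8],
  [0,0,0,0,0.36,-0.46,8],
  [0,0,0,0,0.39,-0.43,8],
])

```text
t: 4.3
tool_pos: [0.4625, 0.0783, 0.2481]
orientation: [0.663, 3.069, -0.006]
force: [-6.3, -12.5, 8.5]
opening: 0.0093
gripper_force: 20.0
```

Run:
```python
from h import *
s=read_state();print(s['force'],s['wrist_torque'],s['opening'],s['gripper_force']);go([.4366,.0265,.114],65.7)
e=np.array([.4115,.9114]);h=np.array([.5285,.2245]);p=s['tool_pos']
print('phi',np.arctan2(p[2]+.008-.1,-(p[:2]-h)@e),'r',np.hypot(p[2]+.008-.1,(p[:2]-h)@e))
```

```text
[ -6.25834723 -12.53093856   8.48241821] [-2.30803057  1.05335432 -0.02940296] 0.009261010699810165 20.00504493713379
tcp [0.4625 0.0783 0.2481] tool y deg 65.62 tilt deg 0.22 t 4.3
shift units (current axes) [ 0.1  -2.3   5.37]
turn z units -0.01
shift after turn [ 0.1  -2.3   5.37]
phi 0.7719867365303758 r 0.2238298840213201
```

move_arm([
  [0,0,0,0,0.36,-0.47,8],
  [0,0,0,0,0.39,-0.44,8],
  [0,0,0,0,0.44,-0.37,8],
  [0,0,0,0,0.48,-0.34,8],
  [0,0,0,0,0.5,-0.31,8],
  [0,0,0,0,0.52,-0.27,8],
  [0,0,0,0,0.54,-0.23,8],
  [0,0,0,0,0.55,-0.19,8],
  [0,0,0,0,0.56,-0.15,8],
  [0,0,0,0,0.57,-0.12,8],
])

```text
t: 5.3
tool_pos: [0.5142, 0.1917, 0.3182]
orientation: [0.662, 3.069, -0.001]
force: [7.7, -5.7, -6.1]
opening: 0.0093
gripper_force: 20.0
```

Run:
```python
from h import *
s=read_state();print(s['force'],s['wrist_torque'],s['opening'],s['gripper_force']);go([.4366,.0265,.114],65.7)
e=np.array([.4115,.9114]);h=np.array([.5285,.2245]);p=s['tool_pos']
print('phi',np.arctan2(p[2]+.008-.1,-(p[:2]-h)@e),'r',np.hypot(p[2]+.008-.1,(p[:2]-h)@e))
```

```text
[ 7.72850844 -5.74392455 -6.08615581] [-1.06859952e+00 -1.42439823e+00 -1.33702439e-04] 0.009314698997355958 19.97515171766281
tcp [0.5142 0.1917 0.3182] tool y deg 65.65 tilt deg 0.14 t 5.3
shift units (current axes) [ 0.12 -7.3   8.17]
turn z units -0.01
shift after turn [ 0.13 -7.3   8.17]
phi 1.4140343403450881 r 0.22904208229795853
```

move_arm([
  [0,0,0,-0.04,0.57,-0.04,8],
  [0,0,0,-0.04,0.58,0.0,8],
  [0,0,0,-0.02,0.58,0.03,8],
  [0,0,0,-0.02,0.58,0.06,8],
  [0,0,0,-0.02,0.57,0.1,8],
  [0,0,0,-0.02,0.57,0.13,8],
  [0,0,0,0,0.56,0.16,8],
  [0,0,0,0,0.5,0.18,8],
  [0,0,0,0,0,0,8],
  [0,0,0,0,0,0,8],
])

```text
t: 6.3
tool_pos: [0.5627, 0.2956, 0.3043]
orientation: [0.658, 3.072, 0.006]
force: [-3.4, 4.8, 3.5]
opening: 0.0092
gripper_force: 20.0
```

Run:
```python
from h import *
s=read_state();print(s['force'],s['wrist_torque'],s['opening'],s['gripper_force']);go([.4366,.0265,.114],65.7)
e=np.array([.4115,.9114]);h=np.array([.5285,.2245]);p=s['tool_pos']
print('phi',np.arctan2(p[2]+.008-.1,-(p[:2]-h)@e),'r',np.hypot(p[2]+.008-.1,(p[:2]-h)@e))
a=[]
for n,(x,y,w,h) in dict(top=(200,190,130,130),side=(225,100,130,170)).items():
    c=cam(n); f=c['frame'][y:y+h,x:x+w,::-1]; a.append(cv2.resize(f,(h and 390, 450),interpolation=cv2.INTER_CUBIC))
cv2.imwrite('pics/e1.png',np.hstack(a))
```

```text
[-3.36876159  4.7705602   3.53339174] [ 0.96818949  0.44105795 -0.04055022] 0.009206492406918497 19.999496340751648
tcp [0.5627 0.2956 0.3043] tool y deg 65.83 tilt deg 0.22 t 6.3
shift units (current axes) [  0.19 -11.91   7.57]
turn z units 0.02
shift after turn [  0.16 -11.92   7.57]
phi 1.9264707659091014 r 0.22647604135395544
```

View pics/e1.png

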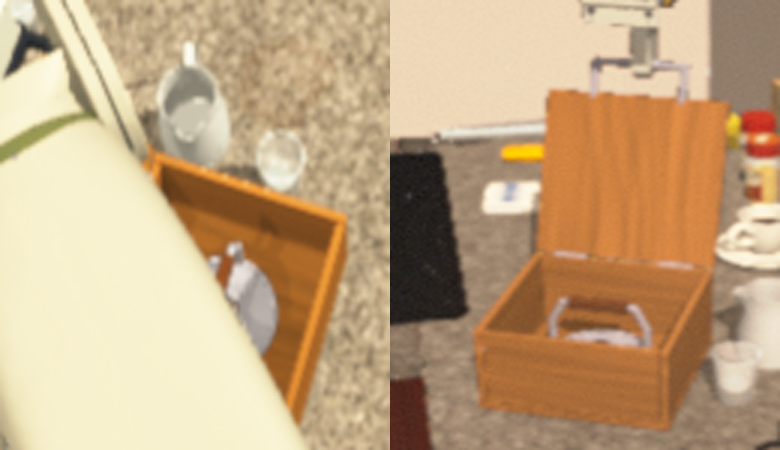

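The cover stands open at about 110° with the rod still in the fingers (side crop (640,65)). The dish and its arch are visible inside the case. I'll release, rise, and swing aside for a clear look.

move_arm([
  [0,0,0,0,0,0,24],
  [0,0,0,0,0,0,24],
  [0,0,0,0,0,0,24],
  [0,0,0,0,0,-0.6,24],
  [0,0,0,0,0,-0.8,24],
  [0,0,0,0,0,-0.8,24],
  [0,0,0,0.8,0,-0.2,24],
  [0,0,0,1,0.4,0,24],
  [0,0,0,1,0.4,0,24],
  [0,0,0,1,0.4,0,24],
])

```text
t: 7.4
tool_pos: [0.4884, 0.3598, 0.3639]
orientation: [0.662, 3.07, 0.001]
force: [-0.0, 0.6, 0.7]
opening: 0.0239
gripper_force: 0.0
```

move_arm([
  [0,0,0,1,0.4,0,24],
  [0,0,0,1,0.4,0,24],
  [0,0,0,1,0.4,0,24],
  [0,0,0,1,0.4,0,24],
  [0,0,0,1,0.4,0,24],
  [0,0,0,1,0.4,0,24],
  [0,0,0,1,0.4,0,24],
  [0,0,0,0,0,0,24],
  [0,0,0,0,0,0,24],
  [0,0,0,0,0,0,24],
])

```text
t: 8.4
tool_pos: [0.3588, 0.4947, 0.363]
orientation: [0.662, 3.07, 0.0]
force: [0.4, 0.9, 0.3]
opening: 0.0239
gripper_force: 0.0
```

Run:
```python
from h import *
s=read_state();print(s['tool_pos'],s['force'])
a=[]
for n,(x,y,w,h) in dict(top=(235,220,100,110),side=(245,180,100,110)).items():
    c=cam(n); np.savez(f'/tmp/{n}1.npz',P=cloud(c),f=c['frame'])
    f=c['frame'][y:y+h,x:x+w,::-1]; a.append(cv2.resize(f,None,fx=4,fy=4,interpolation=cv2.INTER_CUBIC))
cv2.imwrite('pics/e2.png',np.hstack(a))
```

```text
[0.35884506 0.49473138 0.363031  ] [0.42382157 0.8634317  0.3222938 ]
```

View pics/e2.png

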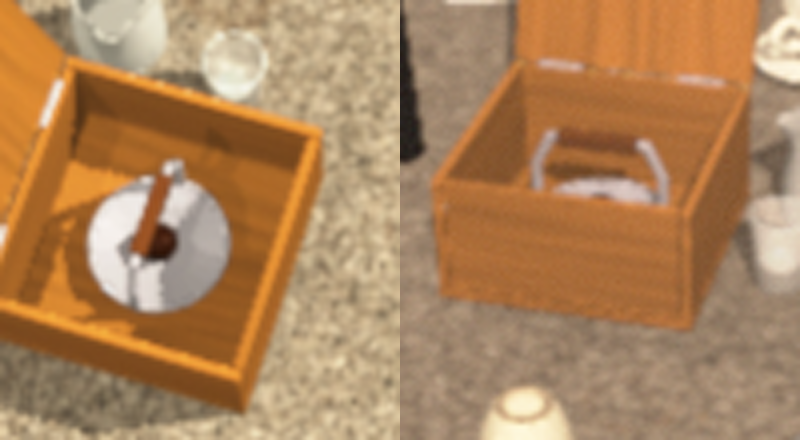

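The dish is clear in both views. The brown grip runs from (162,180) to (143,252) in the top crop and from (638,145) to (560,137) in the side crop. The dish rim is centred at about (159,245), and the praline at (160,243) is near the middle.

Run:
```python
from h import *
ct,cs=cam('top'),cam('side')
up=lambda p,o:(np.array(p,float)+.5)/4-.5+np.array(o)
def tri(a,b):
    o1,d1=ray(ct,a);o2,d2=ray(cs,b)
    for i in range(len(d1)):
        s=np.linalg.lstsq(np.c_[d1[i],-d2[i]],o2-o1,rcond=None)[0]
        p,q=o1+s[0]*d1[i],o2+s[1]*d2[i]; print('tri',((p+q)/2).round(4),np.linalg.norm(p-q).round(4))
# brown masks refined
hsv=cv2.cvtColor(ct['frame'],cv2.COLOR_RGB2HSV); G=[]
def comp(c,x,y,w,h,th):
    F=c['frame'][y:y+h,x:x+w].astype(int); hs=cv2.cvtColor(c['frame'][y:y+h,x:x+w],cv2.COLOR_RGB2HSV)
    m=((hs[...,1]>100)&(hs[...,2]<th)).astype(np.uint8)
    n,l,st,ce=cv2.connectedComponentsWithStats(m)
    for i in range(1,n):
        if st[i,4]>15:
            q=np.argwhere(l==i)[:,::-1]+[x,y]; print(st[i],ce[i]+[x,y]); 
            print(cv2.minAreaRect(q.astype(np.float32)))
comp(ct,258,258,36,35,165); comp(cs,275,205,35,18,110)
T=up([(162,180),(143,252)],(235,220)); S=up([(238,145),(160,137)],(245,180))
tri(T,S); tri([T.mean(0)],[S.mean(0)])
P=plane(ct,T,.098); print(P, np.degrees(np.arctan2(*(P[0]-P[1])[[1,0]])),P.mean(0))
print('dish rim c',plane(ct,up([(159,245)],(235,220)),.03))
# case rim: inner top corners in top view
C=plane(ct,up([(70,62),(321,130),(242,408)],(235,220)),.1); print('case corners',C,'centre',(C[0]+C[2])/2)
print('x yaw', np.degrees(np.arctan2(*(C[1]-C[2])[[1,0]])))
```

```text
[  0   0  21  26 174] [271.33333333 271.10344828]
((268.0, 270.5), (25.0, 20.0), 90.0)
[ 23   0  13  35 172] [289.4244186  269.89534884]
((287.0, 275.0), (34.0, 12.0), 90.0)
tri [0.5158 0.1325 0.0905] 0.0011
tri [0.4634 0.1501 0.0939] 0.0023
tri [0.4896 0.1414 0.0921] 0.0004
[[0.51255834 0.1321419  0.098     ]
 [0.46329968 0.14995144 0.098     ]] -19.87752857096887 [0.48792901 0.14104667 0.098     ]
dish rim c [[0.48908345 0.14220901 0.03      ]]
case corners [[0.60677165 0.1867119  0.1       ]
 [0.53352136 0.02040665 0.1       ]
 [0.34842086 0.09632475 0.1       ]] centre [0.47759626 0.14151832 0.1       ]
x yaw -22.300755057614484
```

```bash
python3 -c "
from h import *
go([.489,.1412,.25],70)"
```

```text
tcp [0.3589 0.4946 0.3625] tool y deg 65.62 tilt deg 0.01 t 8.6
shift units (current axes) [-10.58 -10.73   4.5 ]
turn z units -0.73
shift after turn [ -9.73 -11.5    4.5 ]
```

move_arm([
  [0,0,-0.73,-0.9,-1,0,40],
  [0,0,0,-0.9,-1,0,40],
  [0,0,0,-0.9,-1,0,40],
  [0,0,0,-0.9,-1,0,40],
  [0,0,0,-0.9,-1,0,40],
  [0,0,0,-0.9,-1,0,40],
  [0,0,0,-0.9,-1,0,40],
  [0,0,0,-0.9,-1,0,40],
  [0,0,0,-0.9,-1,0,40],
  [0,0,0,-0.9,-1,0,40],
])

```text
t: 9.6
tool_pos: [0.4825, 0.1808, 0.3626]
orientation: [0.545, 3.094, 0.0]
force: [0.4, -0.7, -0.2]
opening: 0.0401
gripper_force: 0.0
```

move_arm([
  [0,0,0,-0.5,-0.8,0,40],
  [0,0,0,-0.2,-0.5,0.3,40],
  [0,0,0,0,0,0.7,40],
  [0,0,0,0,0,0.8,40],
  [0,0,0,0,0,0.8,40],
  [0,0,0,0,0,0.8,40],
  [0,0,0,0,0,0.7,40],
  [0,0,0,0,0,0.4,40],
  [0,0,0,0,0,0,40],
  [0,0,0,0,0,0,40],
])

```text
t: 10.6
tool_pos: [0.4875, 0.1463, 0.2504]
orientation: [0.543, 3.094, 0.0]
force: [-0.2, 1.3, 0.3]
opening: 0.0399
gripper_force: 0.0
```

```bash
python3 -c "
from h import *
print(read_state()['force']);go([.489,.1412,.087],70)"
```

```text
[-0.19358168  1.28066542  0.26107124]
tcp [0.4875 0.1463 0.2504] tool y deg 70.08 tilt deg 0.03 t 10.6
shift units (current axes) [-0.12 -0.17  6.54]
turn z units 0.01
shift after turn [-0.12 -0.17  6.54]
```

move_arm([
  [0,0,0,-0.12,-0.17,0.6,40],
  [0,0,0,0,0,0.9,40],
  [0,0,0,0,0,0.9,40],
  [0,0,0,0,0,0.8,40],
  [0,0,0,0,0,0.6,40],
  [0,0,0,0,0,0.5,40],
  [0,0,0,0,0,0.4,40],
  [0,0,0,0,0,0.3,40],
  [0,0,0,0,0,0,40],
  [0,0,0,0,0,0,40],
])

```text
t: 11.6
tool_pos: [0.4891, 0.1412, 0.1253]
orientation: [0.543, 3.094, 0.0]
force: [-0.1, 1.0, 0.2]
opening: 0.0398
gripper_force: 0.0
```

Run:
```python
from h import *
print(read_state()['force']);go([.489,.1412,.087],70)
c=cam('side'); cv2.imwrite('pics/f1.png',cv2.resize(c['frame'][140:260,235:355,::-1],None,fx=5,fy=5,interpolation=cv2.INTER_CUBIC))
```

```text
[-0.09209946  0.96327707  0.20333   ]
tcp [0.4891 0.1412 0.1253] tool y deg 70.08 tilt deg 0.03 t 11.6
shift units (current axes) [ 0.01 -0.    1.53]
turn z units 0.01
shift after turn [ 0.01 -0.    1.53]
```

View pics/f1.png

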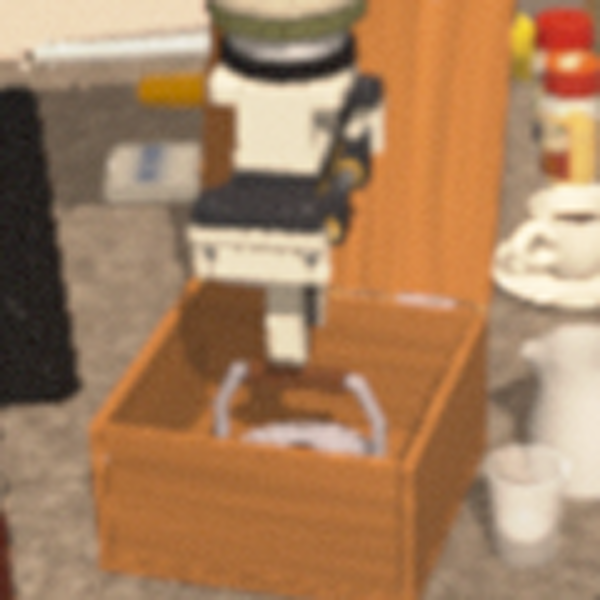

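The fingers (tip at (288,360)) stand over the grip's middle at about (297,377), and the body is clear of the cover. I'll descend and pinch.

move_arm([
  [0,0,0,0,0,0.4,40],
  [0,0,0,0,0,0.5,35],
  [0,0,0,0,0,0.4,30],
  [0,0,0,0,0,0.2,26],
  [0,0,0,0,0,0.03,22],
  [0,0,0,0,0,0,19],
  [0,0,0,0,0,0,17],
  [0,0,0,0,0,0,15],
  [0,0,0,0,0,0,13],
  [0,0,0,0,0,0,11],
], force=10)

```text
t: 12.65
tool_pos: [0.4891, 0.1411, 0.087]
orientation: [0.543, 3.094, 0.0]
force: [0.6, 0.4, 1.9]
opening: 0.0119
gripper_force: 9.7
```

move_arm([
  [0,0,0,0,0,0,8],
  [0,0,0,0,0,0,8],
  [0,0,0,0,0,0,8],
  [0,0,0,0,0,0,8],
  [0,0,0,0,0,0,8],
  [0,0,0,0,0,0,8],
  [0,0,0,0,0,0,8],
  [0,0,0,0,0,0,8],
  [0,0,0,0,0,0,8],
  [0,0,0,0,0,0,8],
], force=25)

```text
t: 13.65
tool_pos: [0.4892, 0.1411, 0.087]
orientation: [0.543, 3.094, 0.0]
force: [0.1, -0.9, 5.4]
opening: 0.0119
gripper_force: 24.5
```

```bash
python3 -c "
from h import *
s=read_state();print(s['force'],s['wrist_torque'],s['opening'],s['gripper_force']);go([.489,.1412,.087],70)"
```

```text
[ 0.10250871 -0.87383384  5.4068852 ] [-0.10941625  0.06591761 -0.0001279 ] 0.011878419604355732 24.450585544109344
tcp [0.4892 0.1411 0.087 ] tool y deg 70.08 tilt deg 0.04 t 13.65
shift units (current axes) [0.01 0.   0.  ]
turn z units 0.01
shift after turn [0.01 0.   0.  ]
```

move_arm([
  [0,0,0,0,0,-0.03,8],
  [0,0,0,0,0,-0.06,8],
  [0,0,0,0,0,-0.1,8],
  [0,0,0,0,0,-0.15,8],
  [0,0,0,0,0,-0.2,8],
  [0,0,0,0,0,-0.2,8],
  [0,0,0,0,0,-0.2,8],
  [0,0,0,0,0,-0.15,8],
  [0,0,0,0,0,-0.08,8],
  [0,0,0,0,0,-0.03,8],
])

```text
t: 14.65
tool_pos: [0.489, 0.1411, 0.117]
orientation: [0.543, 3.094, 0.0]
force: [-0.1, -0.4, -2.3]
opening: 0.012
gripper_force: 24.4
```

Run:
```python
from h import *
s=read_state();print(s['force'],s['wrist_torque'],s['opening'],s['gripper_force']);go([.489,.1412,.257],70)
a=[]
for n,(x,y,w,h) in dict(top=(225,200,120,140),side=(235,120,120,140)).items():
    c=cam(n); a.append(cv2.resize(c['frame'][y:y+h,x:x+w,::-1],None,fx=3.3,fy=3.3,interpolation=cv2.INTER_CUBIC))
cv2.imwrite('pics/g1.png',np.hstack(a))
```

```text
[-0.09130633 -0.36756258 -2.28402445] [-0.00067546 -0.02506932  0.01250647] 0.012000987335866858 24.44941520690918
tcp [0.489  0.1411 0.117 ] tool y deg 70.08 tilt deg 0.03 t 14.65
shift units (current axes) [-0.   0.  -5.6]
turn z units 0.01
shift after turn [-0.   0.  -5.6]
```

View pics/g1.png

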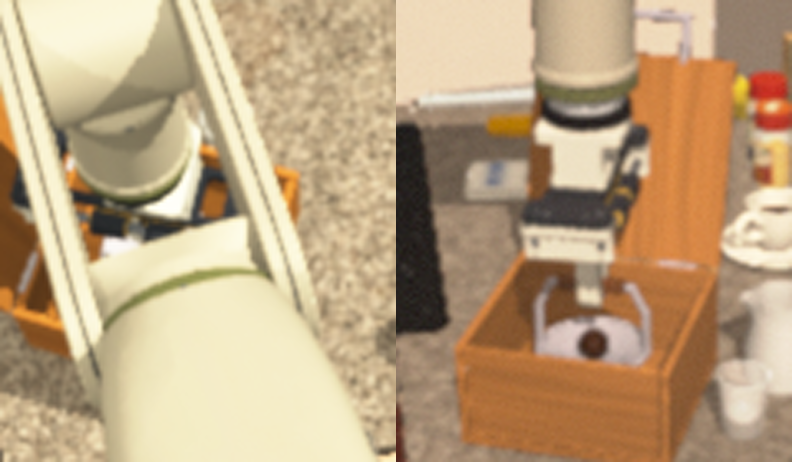

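The dish hangs level with the praline in its middle, at about (592,343). I'll keep lifting.

move_arm([
  [0,0,0,0,0,-0.05,8],
  [0,0,0,0,0,-0.1,8],
  [0,0,0,0,0,-0.2,8],
  [0,0,0,0,0,-0.3,8],
  [0,0,0,0,0,-0.3,8],
  [0,0,0,0,0,-0.3,8],
  [0,0,0,0,0,-0.3,8],
  [0,0,0,0,0,-0.3,8],
  [0,0,0,0,0,-0.3,8],
  [0,0,0,0,0,-0.3,8],
])

```text
t: 15.75
tool_pos: [0.4888, 0.1411, 0.1786]
orientation: [0.543, 3.094, 0.0]
force: [-0.6, -0.1, -2.1]
opening: 0.0118
gripper_force: 24.4
```

move_arm([
  [0,0,0,0,0,-0.3,8],
  [0,0,0,0,0,-0.3,8],
  [0,0,0,0,0,-0.3,8],
  [0,0,0,0,0,-0.3,8],
  [0,0,0,0,0,-0.3,8],
  [0,0,0,0,0,-0.3,8],
  [0,0,0,0,0,-0.3,8],
  [0,0,0,0,0,-0.3,8],
  [0,0,0,0,0,-0.2,8],
  [0,0,0,0,0,-0.1,8],
])

```text
t: 16.75
tool_pos: [0.4891, 0.1412, 0.2461]
orientation: [0.543, 3.093, 0.0]
force: [-0.4, -0.3, -3.0]
opening: 0.0117
gripper_force: 24.4
```

Run:
```python
from h import *
s=read_state();print(s['q'],s['force'],s['wrist_torque'],s['opening'],s['gripper_force']);go([.489,.1412,.257],-23.7)
```

```text
[ 1.80245479e-01 -1.24945225e-01  1.71405895e+00 -2.20890605e-05
  1.55167539e+00 -1.04287422e+00] [-0.37629457 -0.29987761 -2.95301189] [-0.02429095  0.00698611 -0.02791881] 0.011687638573203044 24.4494491815567
tcp [0.4891 0.1412 0.2461] tool y deg 70.08 tilt deg 0.05 t 16.75
shift units (current axes) [ 0.    0.   -0.43]
turn z units -14.37
shift after turn [-0.    0.   -0.43]
```

move_arm([
  [0,0,0.1,0,0,0,8],
  [0,0,0.2,0,0,0,8],
  [0,0,0.3,0,0,0,8],
  [0,0,0.4,0,0,0,8],
  [0,0,0.4,0,0,0,8],
  [0,0,0.4,0,0,0,8],
  [0,0,0.4,0,0,0,8],
  [0,0,0.4,0,0,0,8],
  [0,0,0.4,0,0,0,8],
  [0,0,0.4,0,0,0,8],
])

```text
t: 17.75
tool_pos: [0.4886, 0.1411, 0.2448]
orientation: [-1.087, -2.947, 0.001]
force: [-0.5, -0.4, -2.4]
opening: 0.0117
gripper_force: 24.4
```

move_arm([
  [0,0,0.4,0,0,0,8],
  [0,0,0.4,0,0,0,8],
  [0,0,0.4,0,0,0,8],
  [0,0,0.4,0,0,0,8],
  [0,0,0.4,0,0,0,8],
  [0,0,0.4,0,0,0,8],
  [0,0,0.4,0,0,0,8],
  [0,0,0.4,0,0,0,8],
  [0,0,0.4,0,0,0,8],
  [0,0,0.4,0,0,0,8],
])

```text
t: 18.75
tool_pos: [0.4886, 0.1411, 0.2448]
orientation: [-1.676, -2.657, 0.001]
force: [-0.1, 0.6, -2.7]
opening: 0.0115
gripper_force: 24.4
```

move_arm([
  [0,0,0.4,0,0,0,8],
  [0,0,0.4,0,0,0,8],
  [0,0,0.4,0,0,0,8],
  [0,0,0.4,0,0,0,8],
  [0,0,0.4,0,0,0,8],
  [0,0,0.4,0,0,0,8],
  [0,0,0.4,0,0,0,8],
  [0,0,0.4,0,0,0,8],
  [0,0,0.4,0,0,0,8],
  [0,0,0.4,0,0,0,8],
])

```text
t: 19.75
tool_pos: [0.4885, 0.1411, 0.2448]
orientation: [-2.191, -2.25, 0.001]
force: [0.5, -0.1, -4.0]
opening: 0.0116
gripper_force: 24.4
```

move_arm([
  [0,0,0.4,0,0,0,8],
  [0,0,0.4,0,0,0,8],
  [0,0,0.4,0,0,0,8],
  [0,0,0.4,0,0,0,8],
  [0,0,0.4,0,0,0,8],
  [0,0,0.4,0,0,0,8],
  [0,0,0.4,0,0,0,8],
  [0,0,0.3,0,0,0,8],
  [0,0,0.2,0,0,0,8],
  [0,0,0.1,0,0,0,8],
])

```text
t: 20.75
tool_pos: [0.4887, 0.1411, 0.245]
orientation: [-2.554, -1.829, 0.001]
force: [0.3, -0.6, -2.1]
opening: 0.0117
gripper_force: 24.4
```

Run:
```python
from h import *
s=read_state();print(s['q'],s['force'],s['wrist_torque'],s['opening'],s['gripper_force']);go([.489,.1412,.257],-23.7)
```

```text
[ 1.80225508e-01 -1.24316021e-01  1.71550956e+00 -1.77174878e-05
  1.55102716e+00  5.08146115e-01] [ 0.25570029 -0.62932785 -2.12994141] [-0.07466493  0.06178017  0.00745572] 0.011681992143475975 24.449661076068878
tcp [0.4887 0.1411 0.245 ] tool y deg -18.79 tilt deg 0.04 t 20.75
shift units (current axes) [ 0.01  0.01 -0.48]
turn z units 0.82
shift after turn [ 0.01  0.01 -0.48]
```

Another 0.8 units of turn, then let it settle.

move_arm([
  [0,0,0.1,0,0,0,8],
  [0,0,0.2,0,0,0,8],
  [0,0,0.2,0,0,0,8],
  [0,0,0.2,0,0,0,8],
  [0,0,0.1,0,0,0,8],
  [0,0,0,0,0,0,8],
  [0,0,0,0,0,0,8],
  [0,0,0,0,0,0,8],
  [0,0,0,0,0,0,8],
  [0,0,0,0,0,0,8],
])

```text
t: 21.75
tool_pos: [0.4888, 0.1411, 0.2454]
orientation: [2.627, 1.722, 0.0]
force: [0.0, 0.3, -2.1]
opening: 0.012
gripper_force: 24.4
```

Run:
```python
from h import *
s=read_state();print(s['force'],s['wrist_torque'],s['opening'],s['gripper_force']);go([.489,.1412,.257],-23.7)
c=cam('side'); cv2.imwrite('pics/i1.png',cv2.resize(c['frame'][120:270,225:365,::-1],None,fx=4,fy=4,interpolation=cv2.INTER_CUBIC))
# cover angle from side depth: fit plane to orange pixels
P=cloud(c); hs=cv2.cvtColor(c['frame'],cv2.COLOR_RGB2HSV)
e=np.array([.405,.914]); h=np.array([.5285,.2245]); x=np.array([.914,-.405])
a=(P[...,:2]-h)@e; b=(P[...,:2]-h)@x
m=(a>-.02)&(a<.12)&(abs(b)<.09)&(P[...,2]>.13)&(P[...,2]<.27)&(hs[...,1]>120)
k=np.polyfit(P[...,2][m],a[m],1); print(m.sum(),'cover deg',90+np.degrees(np.arctan(k[0])),'at z=.1',np.polyval(k,.1))
```

```text
[ 0.03765151  0.30086977 -2.11079783] [-0.0887213   0.10994286  0.02182759] 0.012007137960556417 24.449560940265656
tcp [0.4888 0.1411 0.2454] tool y deg -23.52 tilt deg 0.0 t 21.75
shift units (current axes) [ 0.    0.   -0.46]
turn z units 0.03
shift after turn [ 0.    0.   -0.46]
1784 cover deg 109.6382531047534 at z=.1 0.00038092865847319524
```

View pics/i1.png

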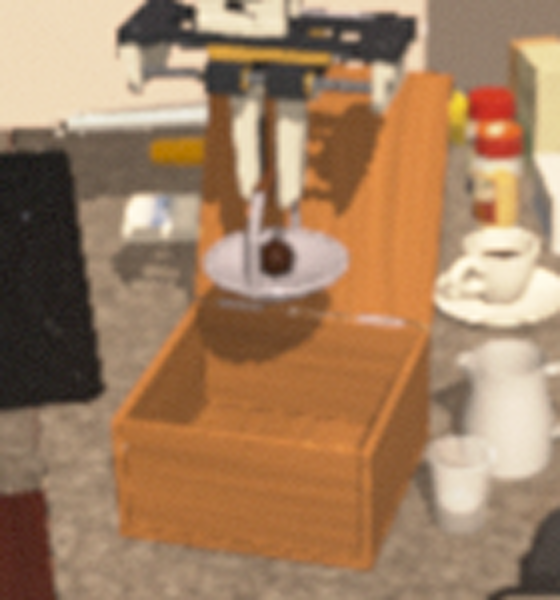

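The dish hangs turned and looks level; its rim centre is at about (276,262) and the praline at (277,257). The fitted cover angle is about 110°. I'll wait once more to check it has settled.

```bash
cat > m.py <<'E'
from h import *
c=cam('side'); F=c['frame'][170:198,270:316]; hs=cv2.cvtColor(F,cv2.COLOR_RGB2HSV)
P=cloud(c)[170:198,270:316]
d=(hs[...,1]<80)&(P[...,2]>.14)&(P[...,2]<.21)
v,u=np.where(d); Q=P[d]; A=np.c_[Q[:,:2],np.ones(len(Q))]; print('dish',len(Q),Q.mean(0).round(3))
r=cv2.minEnclosingCircle((Q[:,:2]*1000).astype(np.float32)); print('circle mm',r)
b=(F.max(2)<110)&(hs[...,1]>60)&(P[...,2]>.16)&(P[...,2]<.23)&(np.hypot(P[...,0]-.489,P[...,1]-.141)<.04)
v,u=np.where(b); print('praline',b.sum(),plane(c,[[u.mean()+270,v.mean()+170]],.19).round(4),np.ptp(u),np.ptp(v))
s=read_state();print(s['t'],s['force'].round(2),s['wrist_torque'].round(3))
E
python3 m.py
```

```text
dish 440 [0.491 0.144 0.186]
circle mm ((491.3445129394531, 179.9174041748047), 91.38995361328125)
praline 57 [[0.49   0.1424 0.19  ]] 7 8
21.85 [-0.77  0.56 -2.54] [-0.082  0.022  0.063]
```

move_arm([
  [0,0,0,0,0,0,8],
  [0,0,0,0,0,0,8],
  [0,0,0,0,0,0,8],
  [0,0,0,0,0,0,8],
  [0,0,0,0,0,0,8],
  [0,0,0,0,0,0,8],
  [0,0,0,0,0,0,8],
  [0,0,0,0,0,0,8],
  [0,0,0,0,0,0,8],
  [0,0,0,0,0,0,8],
])

```text
t: 22.85
tool_pos: [0.4888, 0.1411, 0.2454]
orientation: [-2.628, -1.722, -0.0]
force: [0.1, 0.7, -2.0]
opening: 0.0117
gripper_force: 24.4
```

```bash
python3 m.py
```

```text
dish 438 [0.491 0.144 0.186]
circle mm ((482.3295593261719, 181.78619384765625), 94.76714324951172)
praline 55 [[0.4899 0.142  0.19  ]] 7 8
22.9 [ 0.09  0.27 -2.25] [0.002 0.078 0.031]
```

The praline is within about 2 mm of the dish's centre, nothing is moving, and the torque readings are only noise. I'll hand in.

```bash
python3 -c "
from plant import *
print(close_job())"
```

```text
the job is handed in; nothing more can be done
None
```

I handed the job in with the cover open at about 110°, the dish held still about 17 cm above the worktop with its handle square to the hinge, and the praline in its middle; no verdict came back.

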